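Take the squeeze-and-turn safety cap off a cocoa-nib tub

TASK

Open the white tub: squeeze the two orange side tabs of its blue safety cap inward and, keeping them squeezed, turn the cap anticlockwise (seen from above) until you feel it stop, then lift it straight off and set it down gently, upright, in the empty grey tray, and let go. Do not force the cap against the tub at any point, and leave the gold tin, the carton and the marker where they are.

Things in the scene. Friction and masses are not known exactly. Their poses are not given: they have to be found in the camera images.
- cap_mid (a point): Middle of the blue safety cap, on its axis, half-way up its tabs: 25.5 mm above its underside, 22.5 mm below its flat top; z up. Cap 54 mm across, 48 mm high, 75 g. Two orange tabs, 20 mm wide, 33 mm high, stand out at its own +y and -y, flat outer faces 31.5 mm from the axis (63 mm over both; 52 squeezed). Fingers closing along its y take both; finger ends may reach 20 mm below this point.
- cap: The same cap, origin at the centre of its underside, same axes. Squeezed, it turns anticlockwise seen from above (+ about z) 40 to 75 degrees, a different amount each time that cannot be seen, to a hard stop; only in the last 8 degrees before the stop can it come up. A sprung liner (about 6 N) pushes it up on the neck and makes it drag. About 1 mm of side play on the neck.
- tab_left (a joint): Travel of the tab at the cap's +y: 0 out, 0.0055 m fully in; its spring needs 2.4 N to start and 6.8 N at full travel. Both tabs must be in by at least 4 mm, or teeth under them catch on the tub as the cap turns.
- tab_right (a joint): The same for the tab at the cap's -y.
- tub: White tub, 84 mm across, yellow band, held in a 130 mm square base with two blue cheeks; fixed. Origin: centre of the base's underside, on the table, on the axis of neck and cap. Shoulder 90 mm, rim 134 mm above the table; catches stand 7 mm above the shoulder, 27 to 33 mm from the axis. Closed cap: underside 92 mm, middle 117.5 mm up; raised 45 mm it is clear of the neck.
- tray: Empty shallow grey tray, fixed, 200 x 200 mm, walls 4 mm thick and 16 mm high, floor 4 mm thick; origin at the centre of its underside on the table, z up.
- tin: Gold tin, 96 mm across, 42 mm high, loose; origin at the centre of its underside. To be left alone.
- carton: White carton with a blue band, 50 x 90 x 30 mm, loose; origin at the centre of its underside. To be left alone.
- marker: Black and red marker pen, 100 x 12 x 12 mm (long along its x), loose; origin at the centre of its underside. To be left alone.
Not all that is in view belongs to the job. Of the things that look like the tub, the middle-sized one is meant.

How it is judged (in metres and radians):
On the way, in this order (a step that is already met when the one before it is completed fails the run):
1. with both tabs squeezed in, the cap has been turned past its catches while still down on the neck (angle between the x axis of cap and the x axis of tub, either way round above 0.6 rad and value of joint each of tab_left, tab_right above 0.0025 m and z of cap in the frame of tub below 0.102 m and horizontal distance between cap and tub below 0.006 m), for 0.1 s.
2. the cap has been lifted clear above the neck (z of cap in the frame of tub above 0.13 m), for 0.1 s.
At the end, for the whole second after the job is handed in: The cap stands upright (within 0.12 rad) and at rest on the floor of the tray, wholly inside its walls (its axis within 75 mm of the tray's centre along each side), released; tin, carton and marker within 20 mm of where they were (x of cap in the frame of tray between -0.075 and 0.075 m and y of cap in the frame of tray between -0.075 and 0.075 m and z of cap in the frame of tray below 0.01 m and angle between cap's own z axis and vertical below 0.12 rad and linear speed of cap below 0.02 m/s and distance of each of tin, carton, marker from where it was at the start of the episode below 0.02 m); the robot touches nothing.
It fails at once if the cap is forced against the tub (more than 60 N) (contact force between cap and tub above 60 N).
It fails at once if the cap is dropped or pressed hard onto the tray (more than 40 N) (contact force between cap and tray above 40 N).
It fails at once if a bystander is knocked away (20 mm or more) (distance of any of tin, carton, marker from where it was at the start of the episode above 0.02 m).
It also fails if it takes over 70 s, if anything falls off the work surface, if the arm or the gripper's body presses on something with over 40 N, if the wrist force passes 120 N, or if a joint passes its speed limit or range.

ROBOT

A 6-joint arm with a two-finger parallel gripper is mounted at the origin on the work surface. World frame = base frame: x ahead of the robot, y to its left, z up, the work surface at z = 0. Lengths are in mm, angles in rad, forces in N, time in s.
With the tool pointing down it reaches from about 300 to 775 mm from the base axis. Payload 14.6 kg.
Tool frame: the origin (TCP) lies where the fingers leave the gripper's body, on its centre line; the fingertips stand 97 mm ahead of it and the grasp point (between the pads) lies ahead of it (grip_depth is the z of the grasp point in the tool frame, in mm); z points along the fingers, y is the line along which they close (so a half turn about z gives the same grasp; the last joint's range is limited). The gripper opens to 94 mm and grips with 3 to 60 N. Pads are 16 mm wide; open, the fingers measure 119 mm over their backs; the gripper's body (75 mm by 177 mm) begins 78 mm behind the grasp point.
Start: joints at [-1.253, 0.3, 1.521, -0, 1.321, -0.067], TCP at [206.448, -509.774, 302.646] pointing down, gripper open.
Joint ranges: [-3.03, 3.03], [-0.79, 2.21], [0.23, 2.52], [-1.04, 4.18], [0, 3.07], [-2.55, 2.55]. Speed limits (rad/s): [2.22, 2.22, 2.57, 3.14, 3.14, 3.14].

INTERFACE

Orientations are given as [roll, pitch, yaw] about the fixed x, y, z axes, in that order (R = Rz(yaw) Ry(pitch) Rx(roll)).
In Python, from cell import read_state, camera, sign_off, regions_of, spot_point, grip_depth gives the robot as it stands. The module is installed in compiled form; this text tells all that it offers.
- The arm moves only by the tool send_rows, never from a script. Its argument "series" is a list of rows, each a list of 3 entries, a list of its own where there are three numbers: the shift along the world's x, y, z in mm, then the turn about the world's z in degrees, then the closure, from -1 (fully open) to 1 (shut), so that 0 is half open. A call has 1 to 12 rows; each row shifts and turns the commanded pose from where the row before left it; what a row does not reach is not made up. A row lasts 1/10 s, in which the tool goes at most 50 mm and 8.59 degrees, less where a joint would pass 70% of its speed; a pose out of reach is approached as far as the arm can. A call is refused whole if a number of a shift passes 50 or a number of a turn 8.59, either way. A call with a gripper value outside its range is refused whole. The fingers move at their own pace and stop on an object; "squeeze" is the grip in N (left out, the last holds). Time passes only in rows, so rows that do not move let the fingers close. It gives the time, the measured TCP pose, the force, the opening and the grip force at its end, in the units of the state.
- read_state(): the state, without advancing time (a new reading comes with each control period).
- camera(name): name is "scene" or "top" or "wrist"; returns a dict with "color" (480x640x3 uint8, blue, green, red), "fx", "fy", "cx", "cy" (pixels), "camera_from_world" (4x4, takes a point from world to camera coordinates). Camera axes: x right, y down, z forward; pixel columns grow to the right and rows downward; lengths in mm; the calibration is good to about 2 mm. A picture is of the moment at which its call begins. There is no depth.
- sign_off(): hands the job in; it is judged then, once.
Trained networks look in a picture, given as the dict that the camera call returned (one of the last four; its "shot" number tells which), for a name from the list of things; names that differ only in an ending like _2 or _b are one class to them, and where a whole thing is asked for, a point or a joint stands for the part that bears it (a point fixed in the world has none). Each returns a list of dicts, best first, with "confidence" (0 to 1); they miss things now and then, are a little off and sometimes report something else, mostly with a low value. They report only what shows in the picture. A call takes as long as a camera call. They do not tell look-alikes from the thing itself.
- regions_of(thing, picture): "mask" (480x640 bool, what is visible of it).
- spot_point(thing, picture): "point" ([x, y, z] in mm, in the coordinates of the camera as it stood for that picture, good to about 4 mm: a listed point, or the origin of a listed thing).
The state is a dict: "clock": time; "joints": joint angles; "qd": joint speeds; "effort": joint torques, N m; "eef_pos": TCP position; "eef_rot": TCP orientation; "wrist_force": force on the tool from outside, world axes, zero at the start; "moment": the same for the moment, N m; "finger_gap": finger opening in mm; "finger_force": force on a finger pad.
Only numpy, scipy, OpenCV 4.12 (cv2) and the standard library are available. Lean on these libraries where they do the work, as an engineer would, in place of code of your own. Each camera call takes 0.05 s, during which the arm holds its last target. There are 200 camera calls.

## Working session

There is one attempt and no reset: what is moved stays moved. The work goes in short steps, Python scripts to look and compute and a tool call to move; the robot and the scene stay as the last step left them, time stands still between calls to the robot, and variables do not carry over. Pictures are saved under pics/ and viewed, at most 10 in all, crops included, and the job is handed in when it is done.

Besides the shell and the picture viewer there is one more tool, called after "Call:" by a JSON object that holds its "api" and its "payload", one argument or row to a line. send_rows: Moves the arm, as the interface text tells. Its arguments: {"type":"object","properties":{"series":{"type":"array"},"squeeze":{"type":"number"}},"required":["series"]}

```bash
mkdir -p pics; cat > h.py <<'E'
import numpy as np, cv2
from cell import *
def world(p,T): return (np.linalg.inv(T)@np.r_[p,1])[:3]
def pix(w,c):
    p=c["camera_from_world"]@np.r_[w,1]; return np.array([c["fx"]*p[0]/p[2]+c["cx"],c["fy"]*p[1]/p[2]+c["cy"]])
def ray(u,v,c,z):
    T=np.linalg.inv(c["camera_from_world"]); d=T[:3,:3]@np.array([(u-c["cx"])/c["fx"],(v-c["cy"])/c["fy"],1]); o=T[:3,3]
    return o+d*(z-o[2])/d[2]
E
python3 - <<'E'
from h import *
np.set_printoptions(precision=1,suppress=True)
s=read_state();print(s,grip_depth)
for n in ("top","scene"):
    c=camera(n); cv2.imwrite(f"pics/{n}.png",c["color"])
    for t in ("cap_mid","tub","tray","tin","carton","marker"):
        for r in spot_point(t,c):
            w=world(r["point"],c["camera_from_world"]); print(n,t,round(r["confidence"],2),w,pix(w,c))
E
```

```text
{'clock': 0.0, 'joints': array([-1.3,  0.3,  1.5, -0. ,  1.3, -0.1]), 'qd': array([-0.,  0.,  0., -0.,  0.,  0.]), 'effort': array([  0. , -53.2, -35.3,   0.1,   0. ,  -0. ]), 'eef_pos': array([ 206.4, -509.6,  302.1]), 'eef_rot': array([-3.1, -0. ,  0.4]), 'wrist_force': array([ 0.5, -0.9,  0.3]), 'moment': array([ 0.,  0., -0.]), 'finger_force': 0.0, 'finger_gap': 94.19730423852887} 78.39999999999999
top cap_mid 0.9 [524.5  43.6 114.6] [329.1 242.4]
top tub 0.96 [746.9 370.   -1.8] [187.9 157.6]
top tub 0.56 [334.7 -88.6   3. ] [389.9 331.1]
top tray 0.72 [464.6 258.7  -3.5] [235.6 276.8]
top tin 0.69 [ 495.  -216.    -2.4] [442.8 258.8]
top carton 0.55 [703.5  79.4   2.1] [311.8 172.3]
top marker 0.61 [688.5 -97.3   1.7] [387.9 176.9]
scene cap_mid 0.86 [525.4  40.3 120. ] [318.8 209.1]
scene tub 0.9 [527.5  40.8  -0.9] [317.9 259.6]
scene tub 0.88 [337.2 -93.3   1.3] [318.6 191.9]
scene tub 0.65 [752.4 363.5  -2.3] [407.3 425.5]
scene tray 0.71 [464.5 253.9  -1.3] [430.2 285.8]
scene tin 0.86 [ 500.1 -218.4    0.6] [229. 207.]
scene tin 0.7 [529.3  43.   89.3] [318.6 224. ]
scene carton 0.78 [700.   80.3  -0.5] [278.8 320.5]
scene carton 0.32 [ 686.8 -102.1   -0.8] [208. 275.]
scene marker 0.75 [ 686.3 -101.9   -1.1] [208.3 275. ]
```

View pics/top.png

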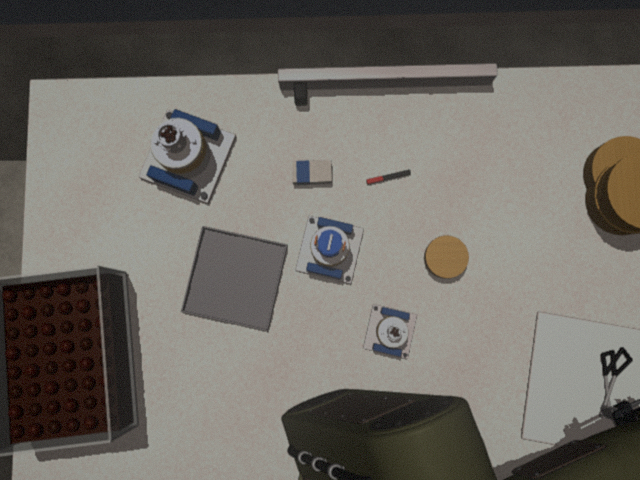

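View pics/scene.png

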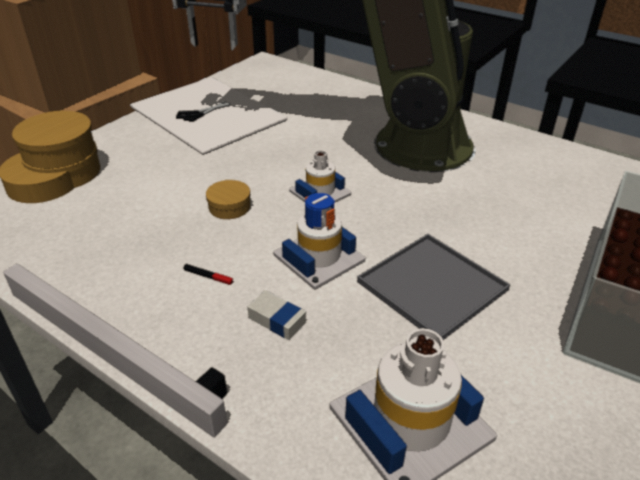

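The top view shows the capped, middle-sized tub at about (329,245), the tray at (235,278), the tin at (446,257), the carton at (312,172) and the marker at (388,177). The scene view agrees, with an orange tab at (328,217). I'm moving over the cap for a close look.

Call:
{"api": "send_rows", "payload": {
  "series": [
    [[20,36,4],0,-1],
    [[20,36,4],0,-1],
    [[20,36,4],0,-1],
    [[20,36,4],0,-1],
    [[20,36,4],0,-1],
    [[20,36,4],0,-1],
    [[20,36,4],0,-1],
    [[20,36,4],0,-1],
    [[20,36,4],0,-1],
    [[20,36,4],0,-1],
    [[20,36,4],0,-1],
    [[20,36,4],0,-1]
  ]
}}

```text
clock: 1.9
eef_pos: [446.9, -76.1, 351.1]
eef_rot: [3.141, -0.0, 0.385]
wrist_force: [-0.4, -0.7, 1.0]
finger_gap: 93.9
finger_force: 0.0
```

Call:
{"api": "send_rows", "payload": {
  "series": [
    [[20,36,0],0,-1],
    [[20,36,0],0,-1],
    [[20,36,0],0,-1],
    [[0,0,0],0,-1],
    [[0,0,0],0,-1]
  ]
}}

```text
clock: 2.4
eef_pos: [506.4, 30.6, 350.3]
eef_rot: [-3.141, 0.001, 0.386]
wrist_force: [-0.3, -0.3, 0.5]
finger_gap: 93.9
finger_force: 0.0
```

```bash
python3 - <<'E'
from h import *
np.set_printoptions(precision=2,suppress=True)
s=read_state();print(s["clock"],s["eef_pos"],s["eef_rot"],s["joints"],s["wrist_force"])
for n in ("wrist","top"):
    c=camera(n); cv2.imwrite(f"pics/{n}2.png",c["color"])
    print(np.linalg.inv(c["camera_from_world"])[:3])
    for t in ("cap_mid","tub","tray"):
        for r in spot_point(t,c):
            w=world(r["point"],c["camera_from_world"]); print(n,t,round(r["confidence"],2),w,pix(w,c))
E
```

```text
2.4 [506.43  30.63 350.35] [-3.14  0.    0.39] [-0.01  0.17  1.57 -0.    1.4   1.17] [-0.27 -0.31  0.51]
[[  0.38  -0.9   -0.23 572.11]
 [ -0.93  -0.37  -0.09  57.22]
 [  0.     0.24  -0.97 431.77]]
wrist cap_mid 0.69 [518.05  44.44 116.93] [308.59 216.25]
wrist tub 0.95 [521.75  42.47   0.44] [313.52 198.29]
wrist tub 0.6 [339.68 -90.84  -1.36] [352.42 351.7 ]
wrist tray 0.8 [462.72 257.27  -0.26] [136.12 177.09]
wrist tray 0.34 [524.08  43.74   0.7 ] [313.28 196.21]
[[  -0.02   -0.99    0.13  372.98]
 [  -1.      0.02    0.01   49.62]
 [  -0.01   -0.13   -0.99 1351.85]]
top tub 0.82 [522.73  40.2    4.77] [330.48 248.94]
top tub 0.68 [332.2  -89.47  -1.85] [390.08 332.12]
top tub 0.66 [744.38 371.39  -1.82] [187.28 158.65]
top tray 0.98 [462.29 259.83  -1.37] [234.92 277.72]
```

View pics/wrist2.png

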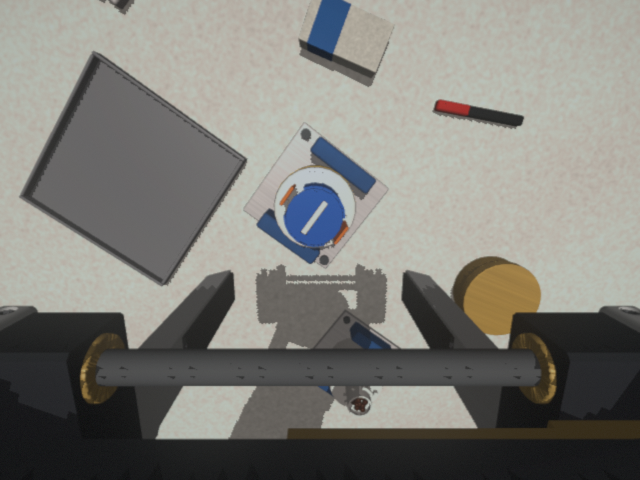

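The wrist view shows the cap's blue top at about (315,215), its white bar perpendicular to the tab line, and the orange tabs at (288,195) and (342,233). Next I measure the axis and the tab direction.

```bash
cat >> h.py <<'E'
def tabs(c,box=None,ztab=134,ztop=140):
    hsv=cv2.cvtColor(c["color"],cv2.COLOR_BGR2HSV); H,S,V=cv2.split(hsv)
    M=np.zeros(H.shape,bool); x0,y0,x1,y1=box; M[y0:y1,x0:x1]=1
    o=(M&(H<18)&(S>130)&(V>60)).astype(np.uint8); n,l,st,ce=cv2.connectedComponentsWithStats(o)
    for i in np.argsort(-st[1:,4])[:3]+1: print("orange",st[i],ce[i],ray(*ce[i],c,ztab))
    b=(M&(H>105)&(H<130)&(S>150)&(V>80)).astype(np.uint8); n,l,st,ce=cv2.connectedComponentsWithStats(b)
    i=np.argmax(st[1:,4])+1; pts=np.argwhere(l==i)[:,::-1].astype(np.float32)
    w=np.array([ray(u,v,c,ztop)[:2] for u,v in cv2.convexHull(pts)[:,0]],np.float32); print("blue",st[i],"circ",cv2.minEnclosingCircle(w),cv2.fitEllipse(w))
    r=(M&(S<60)&(V>180)).astype(np.uint8)
    return l==i
E
python3 - <<'E'
from h import *
np.set_printoptions(precision=2,suppress=True)
c=camera("wrist"); b=tabs(c,(255,165,375,255))
# white bar inside blue hull
h=cv2.convexHull(np.argwhere(b)[:,::-1].astype(np.int32)); m=np.zeros((480,640),np.uint8); cv2.fillConvexPoly(m,h,1)
bar=cv2.erode(m,np.ones((9,9)))&~b&(c["color"][:,:,2]>130)
w=np.array([ray(u,v,c,140)[:2] for v,u in np.argwhere(bar)]); q=w-w.mean(0); U,S,V=np.linalg.svd(q,False); print(len(w),w.mean(0),V[0],np.degrees(np.arctan2(V[0,1],V[0,0])))
base=np.array([ray(u,v,c,0)[:2] for u,v in [(307,123),(388,188),(325,267),(245,209)]]); print(base,base.mean(0))
cv2.imwrite("pics/crop1.png",cv2.resize(c["color"][160:260,250:380],None,fx=6,fy=6,interpolation=cv2.INTER_NEAREST))
E
```

```text
orange [333 224  14  20  83] [339.71 233.75] [516.72  12.44 134.  ]
orange [279 186  14  19  64] [285.75 194.77] [531.18  69.64 134.  ]
orange [343 222   1   1   1] [343. 222.] [527.68  13.9  134.  ]
blue [ 284  185   59   61 2282] circ ((524.0177612304688, 40.93593978881836), 26.33344268798828) ((523.8807983398438, 40.946533203125), (48.40131759643555, 53.05215072631836), 87.41072082519531)
217 [522.78  40.79] [-0.97  0.24] 166.09160717652512
[[602.9   82.43]
 [569.   -40.53]
 [442.71  -6.69]
 [476.41 117.54]] [522.76  38.19]
```

View pics/crop1.png

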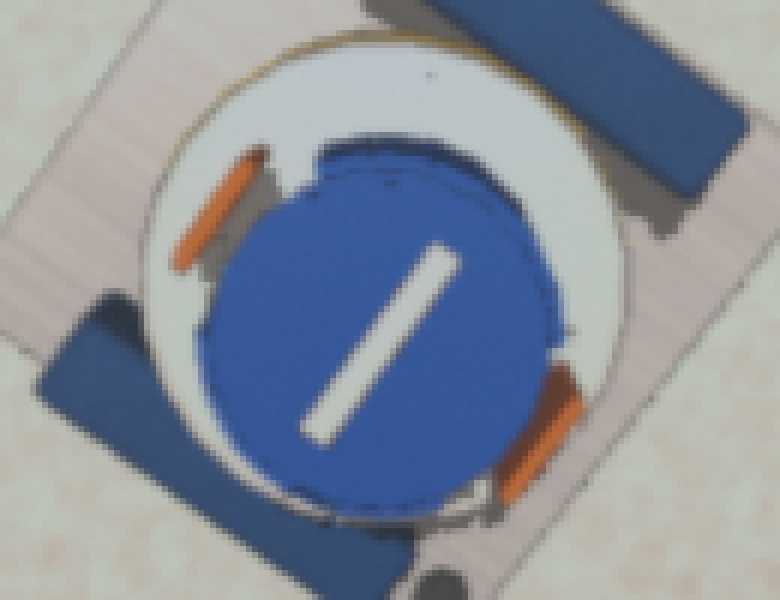

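The two measurements agree. The axis is near (523.8, 41). The tab line is at 75.8° and the bar at -14°, so the tool yaw should be about -14°, a turn of -36° from here. I'm aligning above the cap.

Call:
{"api": "send_rows", "payload": {
  "series": [
    [[3.4,2,-18],-7.2,-1],
    [[3.5,2,-18],-7.2,-1],
    [[3.5,2.1,-18],-7.2,-1],
    [[3.5,2.1,-18],-7.2,-1],
    [[3.4,2.1,-18],-7.2,-1],
    [[0,0,0],0,-1],
    [[0,0,0],0,-1]
  ]
}}

```text
clock: 3.55
eef_pos: [523.8, 40.4, 261.1]
eef_rot: [3.142, -0.0, -0.24]
wrist_force: [0.4, 0.5, -0.4]
finger_gap: 93.9
finger_force: 0.0
```

```bash
python3 - <<'E'
from h import *
np.set_printoptions(precision=2,suppress=True)
s=read_state();print(s["clock"],s["eef_pos"],np.degrees(s["eef_rot"]),s["wrist_force"])
c=camera("wrist"); cv2.imwrite("pics/w3.png",c["color"])
p=pix([523.8,41,140],c).astype(int);print(p)
tabs(c,(p[0]-75,p[1]-60,p[0]+75,p[1]+60))
E
```

```text
3.55 [523.78  40.39 261.14] [180.    -0.   -13.74] [ 0.36  0.52 -0.44]
[316 272]
orange [358 246   9  38 198] [362.6  265.35] [519.58  11.79 134.  ]
orange [269 255   5  28 102] [271.53 267.26] [532.22  68.95 134.  ]
orange [357 250   1   2   2] [357.  250.5] [530.12  13.21 134.  ]
blue [ 280  230   76   51 2765] circ ((528.6736450195312, 38.72290802001953), 24.366777420043945) ((530.7261352539062, 38.292484283447266), (38.85063552856445, 48.8375358581543), 160.9125518798828)
```

View pics/w3.png

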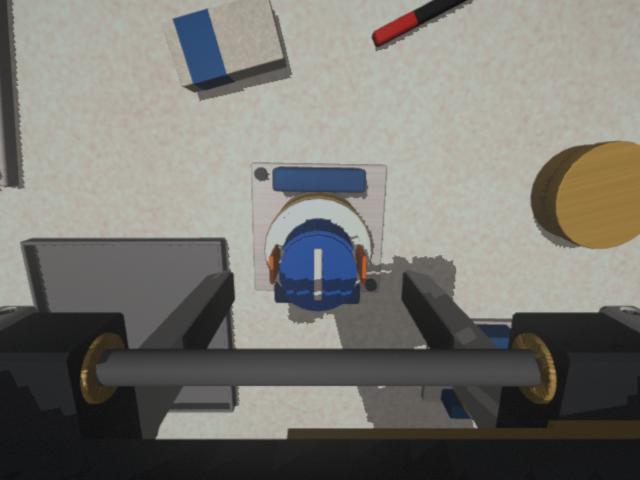

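The cap sits centred between the fingers. Its bar is vertical at x≈318 and the tabs are at (272,265) and (362,263), with the finger midline at 318. I'm descending to TCP z≈197.5 and closing.

Call:
{"api": "send_rows", "payload": {
  "series": [
    [[0,0.3,-21],0,-1],
    [[0,0,-21],0,-1],
    [[0,0,-21.5],0,-1],
    [[0,0,0],0,-1],
    [[0,0,0],0,-1]
  ]
}}

```text
clock: 4.1
eef_pos: [524.1, 40.8, 198.4]
eef_rot: [-3.141, -0.001, -0.242]
wrist_force: [-0.4, 0.1, 0.1]
finger_gap: 94.0
finger_force: 0.0
```

Call:
{"api": "send_rows", "payload": {
  "series": [
    [[0,0,0],0,0],
    [[0,0,0],0,0.3],
    [[0,0,0],0,0.3],
    [[0,0,0],0,0.3],
    [[0,0,0],0,0.3],
    [[0,0,0],0,0.3],
    [[0,0,0],0,0.3],
    [[0,0,0],0,0.3]
  ],
  "squeeze": 20
}}

```text
clock: 4.9
eef_pos: [523.9, 40.7, 197.5]
eef_rot: [3.142, -0.001, -0.244]
wrist_force: [-0.9, -1.1, 5.3]
finger_gap: 51.4
finger_force: 20.0
```

The gap is 51.4 mm, so both tabs are fully in. I'm starting the turn.

Call:
{"api": "send_rows", "payload": {
  "series": [
    [[0,0,0],3,0.3],
    [[0,0,0],3,0.3],
    [[0,0,0],3,0.3],
    [[0,0,0],3,0.3]
  ]
}}

```text
clock: 5.3
eef_pos: [524.0, 40.9, 197.5]
eef_rot: [-3.141, -0.001, -0.032]
wrist_force: [-0.5, 0.4, 4.5]
finger_gap: 51.2
finger_force: 20.0
```

```bash
cat > st.py <<'E'
from h import *
np.set_printoptions(precision=2,suppress=True)
s=read_state();print(s["clock"],s["eef_pos"],np.degrees(s["eef_rot"]),"F",s["wrist_force"],"M",s["moment"],s["finger_gap"],s["finger_force"])
E
python3 st.py
```

```text
5.3 [523.98  40.89 197.52] [-179.99   -0.05   -1.83] F [-0.51  0.39  4.52] M [ 0.05  0.03 -0.08] 51.214757610794955 20.00093573704362
```

Call:
{"api": "send_rows", "payload": {
  "series": [
    [[0,0,0],3,0.3],
    [[0,0,0],3,0.3],
    [[0,0,0],3,0.3],
    [[0,0,0],3,0.3],
    [[0,0,0],3,0.3],
    [[0,0,0],3,0.3],
    [[0,0,0],3,0.3]
  ]
}}

```text
clock: 6.0
eef_pos: [524.0, 40.9, 197.6]
eef_rot: [3.141, -0.001, 0.335]
wrist_force: [-0.5, -0.6, 4.7]
finger_gap: 51.8
finger_force: 20.0
```

```bash
python3 st.py
```

```text
6.0 [523.99  40.91 197.58] [179.99  -0.06  19.17] F [-0.5  -0.58  4.65] M [ 0.06  0.07 -0.09] 51.78994876557969 20.00094311311841
```

It has turned 33° and the drag is a steady 0.09 N m. From here I use small steps and watch the moment.

Call:
{"api": "send_rows", "payload": {
  "series": [
    [[0,0,0],1.5,0.3],
    [[0,0,0],1.5,0.3],
    [[0,0,0],1.5,0.3],
    [[0,0,0],0,0.3]
  ]
}}

```text
clock: 6.4
eef_pos: [524.0, 40.9, 197.6]
eef_rot: [3.141, -0.001, 0.412]
wrist_force: [0.8, 0.8, 6.2]
finger_gap: 51.8
finger_force: 20.0
```

```bash
python3 st.py
```

```text
6.4 [524.01  40.91 197.63] [179.99  -0.06  23.6 ] F [0.84 0.83 6.21] M [ 0.05  0.05 -0.  ] 51.84309642440201 20.000682156533003
```

Call:
{"api": "send_rows", "payload": {
  "series": [
    [[0,0,0],1,0.3],
    [[0,0,0],1,0.3],
    [[0,0,0],1,0.3],
    [[0,0,0],0,0.3]
  ]
}}

```text
clock: 6.8
eef_pos: [524.0, 40.9, 197.6]
eef_rot: [3.141, -0.001, 0.464]
wrist_force: [0.2, 0.6, 4.7]
finger_gap: 51.1
finger_force: 20.0
```

```bash
python3 st.py
```

```text
6.8 [524.02  40.91 197.63] [179.98  -0.06  26.58] F [0.16 0.58 4.66] M [0.03 0.04 0.03] 51.093348057382755 20.000660978257656
```

Call:
{"api": "send_rows", "payload": {
  "series": [
    [[0,0,0],1,0.3],
    [[0,0,0],1,0.3],
    [[0,0,0],1,0.3],
    [[0,0,0],1,0.3]
  ]
}}

```text
clock: 7.2
eef_pos: [523.8, 41.1, 197.6]
eef_rot: [-3.141, -0.001, 0.534]
wrist_force: [-2.6, 2.6, 6.6]
finger_gap: 51.3
finger_force: 20.0
```

```bash
python3 st.py
```

```text
7.2 [523.83  41.14 197.58] [-179.97   -0.04   30.58] F [-2.55  2.57  6.64] M [ 0.68  0.46 -0.2 ] 51.27500611589073 20.001191021874547
```

Call:
{"api": "send_rows", "payload": {
  "series": [
    [[0,0,0],1,0.3],
    [[0,0,0],1,0.3],
    [[0,0,0],1,0.3]
  ]
}}

```text
clock: 7.5
eef_pos: [523.7, 41.3, 197.6]
eef_rot: [-3.141, -0.001, 0.585]
wrist_force: [-3.1, 4.5, 7.9]
finger_gap: 51.4
finger_force: 20.0
```

```bash
python3 st.py
```

```text
7.5 [523.72  41.26 197.57] [-179.94   -0.04   33.54] F [-3.09  4.46  7.92] M [ 0.7   0.63 -0.73] 51.37388692801168 20.00229388475418
```

I can feel the stop: the moment jumps to -0.73 N m at about 44–47°. I'm easing back a little, then lifting slowly.

Call:
{"api": "send_rows", "payload": {
  "series": [
    [[0,0,0],-1.5,0.3],
    [[0,0,0],-1.5,0.3],
    [[0,0,0],0,0.3]
  ]
}}

```text
clock: 7.8
eef_pos: [523.8, 41.2, 197.5]
eef_rot: [-3.141, -0.001, 0.532]
wrist_force: [-2.4, 3.2, 7.2]
finger_gap: 51.0
finger_force: 20.0
```

```bash
python3 st.py
```

```text
7.8 [523.75  41.23 197.54] [-179.97   -0.03   30.49] F [-2.37  3.24  7.23] M [ 0.58  0.44 -0.12] 50.99892445714937 20.001208037137985
```

Call:
{"api": "send_rows", "payload": {
  "series": [
    [[0,0,1.5],0,0.3],
    [[0,0,1.5],0,0.3],
    [[0,0,0],0,0.3]
  ]
}}

```text
clock: 8.1
eef_pos: [523.7, 41.1, 200.3]
eef_rot: [-3.141, -0.0, 0.533]
wrist_force: [-2.0, 4.2, 3.6]
finger_gap: 51.5
finger_force: 20.0
```

```bash
python3 st.py
```

```text
8.1 [523.68  41.11 200.27] [-179.97   -0.01   30.55] F [-2.03  4.15  3.59] M [ 0.94  0.41 -0.09] 51.47475371981733 20.000362135469913
```

Call:
{"api": "send_rows", "payload": {
  "series": [
    [[0,0,1.5],0,0.3],
    [[0,0,1.5],0,0.3],
    [[0,0,1.5],0,0.3],
    [[0,0,0],0,0.3]
  ]
}}

```text
clock: 8.5
eef_pos: [523.5, 40.7, 204.6]
eef_rot: [-3.141, 0.001, 0.533]
wrist_force: [-3.8, 2.1, -1.0]
finger_gap: 51.3
finger_force: 20.0
```

```bash
python3 st.py
```

```text
8.5 [523.53  40.73 204.59] [-179.98    0.05   30.55] F [-3.78  2.08 -0.98] M [ 0.31  0.74 -0.14] 51.32359126750672 19.99965939670801
```

It has risen 7 mm with only the cap's weight on the wrist, so it is free. I'm lifting it clear.

Call:
{"api": "send_rows", "payload": {
  "series": [
    [[0,0,5],0,0.3],
    [[0,0,5],0,0.3],
    [[0,0,6],0,0.3],
    [[0,0,6],0,0.3],
    [[0,0,6],0,0.3],
    [[0,0,6],0,0.3],
    [[0,0,6],0,0.3],
    [[0,0,6],0,0.3],
    [[0,0,10],0,0.3],
    [[0,0,10],0,0.3],
    [[0,0,0],0,0.3],
    [[0,0,0],0,0.3]
  ]
}}

```text
clock: 9.7
eef_pos: [523.7, 40.8, 270.8]
eef_rot: [3.141, -0.0, 0.533]
wrist_force: [-0.6, -0.3, -1.6]
finger_gap: 51.2
finger_force: 20.0
```

```bash
python3 st.py; python3 - <<'E'
from h import *
c=camera("wrist"); cv2.imwrite("pics/w4.png",c["color"])
for n in ("top","scene"):
    c=camera(n)
    for t in ("cap_mid","cap","tray"):
        for r in spot_point(t,c):
            w=world(r["point"],c["camera_from_world"]); print(n,t,round(r["confidence"],2),w,pix(w,c))
E
```

```text
9.7 [523.74  40.82 270.78] [179.99  -0.02  30.55] F [-0.63 -0.33 -1.64] M [-0.08  0.01  0.  ] 51.2335717144856 19.999833460897207
top cap_mid 0.42 [521.53000842  42.17452235 187.16353514] [329.90242538 239.36836532]
top cap_mid 0.27 [701.27176779  77.99445434   2.18882765] [312.44551943 173.23268648]
top cap 0.4 [523.11673568  41.95492921 167.09330656] [329.95910477 239.84683706]
top cap 0.33 [ 5.00192949e+02 -2.15342884e+02  3.43687887e-01] [442.63268729 256.44046784]
top tray 0.9 [463.98355687 262.80196861  -2.22338592] [233.67753174 277.03034417]
top tray 0.38 [522.54055069  41.03057955 189.20808869] [330.47288625 238.71690525]
scene cap_mid 0.76 [525.21597374  38.51621583 191.66964554] [318.34668583 175.79740524]
scene cap 0.68 [530.96438263  40.05547659 162.48049565] [317.0574763  191.29408971]
```

View pics/w4.png

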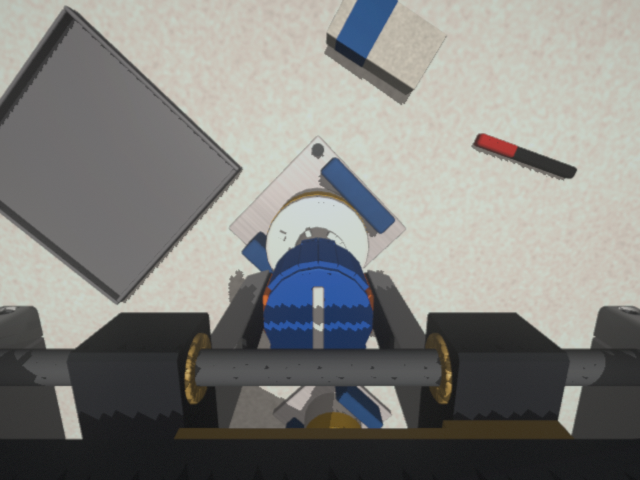

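The cap is held upright and centred between the fingers at (317,290). Its mid height is about 190, which agrees with TCP-80, and the neck is clear below it. The tray centre averages (463.5, 258.5).

Call:
{"api": "send_rows", "payload": {
  "series": [
    [[-5,18.5,0],0,0.3],
    [[-9,32,0],0,0.3],
    [[-9,32,0],0,0.3],
    [[-9,32,0],0,0.3],
    [[-9,32,0],0,0.3],
    [[-9,32,0],0,0.3],
    [[-7,26,-10],0,0.3],
    [[-3,13,-20],0,0.3],
    [[0,0,-30],0,0.3],
    [[0,0,-30],0,0.3],
    [[0,0,-20],0,0.3],
    [[0,0,0],0,0.3]
  ]
}}

```text
clock: 11.35
eef_pos: [462.8, 257.9, 158.2]
eef_rot: [-3.141, 0.005, 0.533]
wrist_force: [-0.5, 0.2, -1.2]
finger_gap: 51.3
finger_force: 20.0
```

```bash
python3 st.py; python3 - <<'E'
from h import *
c=camera("scene"); cv2.imwrite("pics/s5.png",cv2.resize(c["color"][120:360,280:600],None,fx=2.5,fy=2.5))
for t in ("cap_mid","cap","tray"):
        for r in spot_point(t,c):
            w=world(r["point"],c["camera_from_world"]); print(t,round(r["confidence"],2),w,pix(w,c))
E
```

```text
11.35 [462.83 257.93 158.22] [-179.98    0.26   30.55] F [-0.47  0.16 -1.16] M [0.04 0.02 0.01] 51.25838636697626 19.999738968908787
cap_mid 0.93 [464.07994521 253.68965334  80.25780683] [435.95084331 252.28947191]
cap_mid 0.4 [ 498.64810028 -222.52426026   -0.57789786] [228.10828813 206.46146084]
cap 0.75 [468.89013489 256.16227318  50.39146748] [433.79807372 266.82883251]
cap 0.68 [462.40622326 252.7492358   79.1245506 ] [435.81546069 252.08695405]
tray 0.78 [ 4.63139282e+02  2.52497056e+02 -1.22920414e-03] [429.92913643 284.60247939]
```

View pics/s5.png

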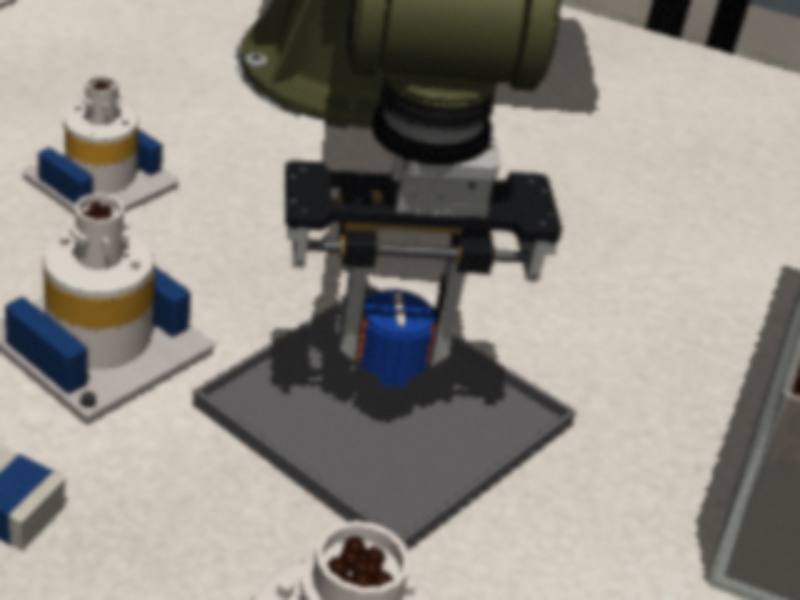

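The cap hangs upright above the middle of the tray, at crop position (398,340). I'm lowering it and feeling for the floor at TCP z≈110.

Call:
{"api": "send_rows", "payload": {
  "series": [
    [[0,0,-15],0,0.3],
    [[0,0,-15],0,0.3],
    [[0,0,-10],0,0.3],
    [[0,0,-4],0,0.3],
    [[0,0,0],0,0.3],
    [[0,0,0],0,0.3]
  ]
}}

```text
clock: 12.15
eef_pos: [464.0, 258.5, 117.3]
eef_rot: [3.142, -0.001, 0.533]
wrist_force: [0.5, 0.9, -0.8]
finger_gap: 51.4
finger_force: 20.0
```

Call:
{"api": "send_rows", "payload": {
  "series": [
    [[0,0,-1],0,0.3],
    [[0,0,-1],0,0.3],
    [[0,0,-1],0,0.3],
    [[0,0,0],0,0.3]
  ]
}}

```text
clock: 12.55
eef_pos: [463.7, 258.3, 113.6]
eef_rot: [-3.142, 0.0, 0.533]
wrist_force: [-0.7, 0.2, -0.2]
finger_gap: 51.2
finger_force: 20.0
```

Call:
{"api": "send_rows", "payload": {
  "series": [
    [[0,0,-0.5],0,0.3],
    [[0,0,0],0,0.3],
    [[0,0,0],0,0.3]
  ]
}}

```text
clock: 12.85
eef_pos: [463.7, 258.3, 113.1]
eef_rot: [-3.142, 0.0, 0.533]
wrist_force: [0.4, -0.7, -0.9]
finger_gap: 51.1
finger_force: 20.0
```

Call:
{"api": "send_rows", "payload": {
  "series": [
    [[0,0,-1],0,0.3],
    [[0,0,-1],0,0.3],
    [[0,0,0],0,0.3],
    [[0,0,0],0,0.3]
  ]
}}

```text
clock: 13.25
eef_pos: [463.7, 258.3, 111.1]
eef_rot: [3.142, 0.0, 0.533]
wrist_force: [0.4, 0.2, -1.5]
finger_gap: 51.6
finger_force: 20.0
```

Call:
{"api": "send_rows", "payload": {
  "series": [
    [[0,0,-0.5],0,0.3],
    [[0,0,0],0,0.3],
    [[0,0,-0.5],0,0.3],
    [[0,0,0],0,0.3],
    [[0,0,0],0,0.3]
  ]
}}

```text
clock: 13.75
eef_pos: [463.7, 258.3, 110.2]
eef_rot: [-3.142, -0.0, 0.533]
wrist_force: [0.2, -0.0, -1.2]
finger_gap: 51.6
finger_force: 20.0
```

Call:
{"api": "send_rows", "payload": {
  "series": [
    [[0,0,-0.4],0,0.3],
    [[0,0,0],0,0.3],
    [[0,0,0],0,0.3]
  ]
}}

```text
clock: 14.05
eef_pos: [463.7, 258.3, 109.7]
eef_rot: [-3.142, 0.0, 0.533]
wrist_force: [-0.6, -0.3, -0.2]
finger_gap: 51.2
finger_force: 20.0
```

Call:
{"api": "send_rows", "payload": {
  "series": [
    [[0,0,-0.4],0,0.3],
    [[0,0,0],0,0.3],
    [[0,0,0],0,0.3]
  ]
}}

```text
clock: 14.35
eef_pos: [463.8, 258.4, 109.5]
eef_rot: [3.142, -0.0, 0.533]
wrist_force: [-1.7, -0.6, 4.0]
finger_gap: 51.6
finger_force: 20.0
```

Call:
{"api": "send_rows", "payload": {
  "series": [
    [[0,0,-0.4],0,0.3],
    [[0,0,0],0,0.3],
    [[0,0,0],0,0.3]
  ]
}}

```text
clock: 14.65
eef_pos: [463.8, 258.4, 109.4]
eef_rot: [3.142, -0.0, 0.533]
wrist_force: [-2.3, -1.4, 8.3]
finger_gap: 51.2
finger_force: 20.0
```

The cap has touched down gently at 4–8 N. I'm releasing it in stages and retreating straight up.

Call:
{"api": "send_rows", "payload": {
  "series": [
    [[0,0,0.4],0,0.3],
    [[0,0,0],0,-0.2],
    [[0,0,0],0,-0.4],
    [[0,0,0],0,-0.7],
    [[0,0,0],0,-1],
    [[0,0,0],0,-1],
    [[0,0,0],0,-1],
    [[0,0,0],0,-1],
    [[0,0,0],0,-1]
  ]
}}

```text
clock: 15.55
eef_pos: [463.7, 258.3, 109.3]
eef_rot: [-3.142, -0.0, 0.533]
wrist_force: [0.2, -0.0, 0.5]
finger_gap: 94.2
finger_force: 0.0
```

Call:
{"api": "send_rows", "payload": {
  "series": [
    [[0,0,8],0,-1],
    [[0,0,15],0,-1],
    [[0,0,25],0,-1],
    [[0,0,30],0,-1],
    [[0,0,30],0,-1],
    [[0,0,30],0,-1],
    [[0,0,0],0,-1],
    [[0,0,0],0,-1]
  ]
}}

```text
clock: 16.35
eef_pos: [463.7, 258.3, 247.9]
eef_rot: [3.141, -0.001, 0.533]
wrist_force: [0.3, 0.3, -0.6]
finger_gap: 94.0
finger_force: 0.0
```

```bash
python3 st.py; python3 - <<'E'
from h import *
c=camera("scene"); cv2.imwrite("pics/s6.png",c["color"])
for t in ("cap","tray","tin","carton","marker"):
        for r in spot_point(t,c):
            w=world(r["point"],c["camera_from_world"]); print(t,round(r["confidence"],2),w,pix(w,c))
E
```

```text
16.35 [463.69 258.33 247.88] [179.99  -0.07  30.55] F [ 0.28  0.32 -0.6 ] M [ 0.03  0.   -0.04] 93.96022793944603 0.0
tray 0.93 [462.83718285 255.73378341  -1.23505834] [431.47727849 285.69415675]
tin 0.6 [ 501.0519536  -219.07256856   -2.01571345] [228.5923023  208.05160027]
carton 0.71 [700.36195817  77.48972581   1.67990988] [277.38383416 319.00126944]
marker 0.87 [ 689.45553148 -101.50094388   -1.89360681] [207.31549537 276.30387712]
```

View pics/s6.png

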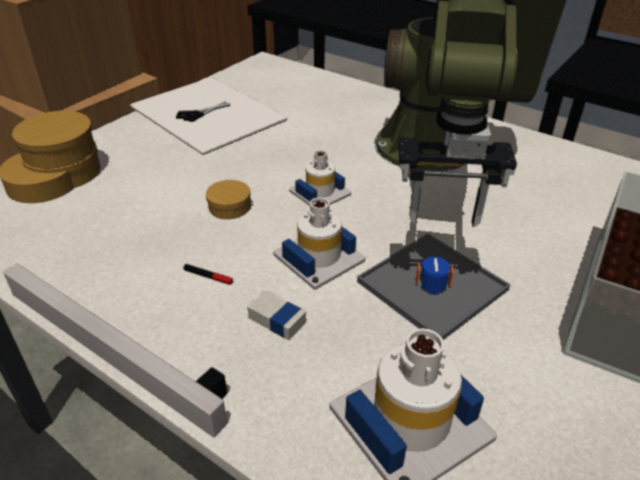

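The cap stands upright in the middle of the tray at (434,273), and the gripper is clear above it. The tin, carton and marker have not moved.

```bash
python3 -c "from cell import *; print(sign_off())"
```

```text
the job is handed in; nothing more can be done
None
```

I opened the tub, set the cap down upright in the middle of the grey tray and let go, left the tin, carton and marker where they were, and handed the job in at about 16 s; the sign-off gave no verdict.

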